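# Turn the trolley wheel until its tyre valve is at the top

## Task

The lamp trolley's wheel sits on the service stand and must be turned by pushing its spokes round with the fingertips, one spoke after another, until its tyre valve points straight up: at the very top of the wheel, in line with the stand's pointer, ready for the pump. Push on the spokes only, without pressing on the tyre or the valve, and leave the wheel at rest. Nothing is to be picked up: leave all the loose things on the table where they are.

Things in the scene. Friction and masses are not known exactly. Their poses are not given: they have to be found in the camera images.
- stand: grey steel stand fixed to the table, base 255 x 400 x 12 mm. Origin on the table under the wheel's centre. z up, y along the strap. The wheel leans back 45 degrees: its open face looks along (+x +z)/sqrt2 of the stand, its highest point is towards (-x +z)/sqrt2. Behind the wheel a 34 wide level crossbar and a 24 wide spine (centre to top), 54 behind its mid-plane
- hub (a point): wheel centre, on the axle and in the wheel's mid-plane: 150 mm above the stand's origin, axes as the stand's. Aluminium wheel: hub radius 22 (24 behind to 26 in front of the mid-plane); five straight spokes 72 degrees apart, 10 wide, 8 thick, 4 to 12 in front of the mid-plane, free from radius 22 to 103; rim 103 to 117. The valve is midway between two spokes (36 degrees to each)
- strap (a point): middle of the fixed flat steel strap that crosses the wheel's face level over the hub: 18 wide, 6 thick, 28 to 34 in front of the mid-plane (axle nut to 40), its legs 168 to 180 either side. A finger between the spokes cannot pass it from upper to lower half
- pointer (a point): tip of the small fixed steel pointer just outside the tyre at the wheel's top, 154 from the wheel's centre, 4 in front of the mid-plane
- wheel (a joint): wheel angle, rad: 0 (or any full turn, as 6.283) has the valve at the very top; grows counterclockwise seen facing the open face (a valve at the top moves to the stand's -y). Turns both ways (more than a full turn), friction about 0.15 N m (2.5 N at radius 60 mm), stays where left. Starts at 1.9 to 4.38: valve in the lower half
- tyre: the black rubber tyre with its valve; mean radius 130, section radius 20 (inside radius 110, outside 150, 20 in front of and behind the mid-plane). Origin at the wheel's centre; its axes turn with the wheel: z along the face normal, -x from the centre to the valve. Not to be pressed.
- valve (a point): middle of the valve stem, a brass stub 12 thick with a white cap 15 thick and 12 long, pointing from the rim inwards to the hub and ending at radius 84; this point lies at radius 92, 6 in front of the mid-plane
- top_mark (a point): fixed point on the stand where the valve point lies when the valve is at the very top: radius 92 straight up the wheel from its centre, 6 in front of the mid-plane (no visible part)
- spanner: loose open-ended spanner, 160 long, lying in front of (beyond) the stand; a bystander; origin under it, on the table
- gauge: loose round tyre gauge, 48 across, 22 high, with a black 60 stub, lying in front of (beyond) the stand; a bystander; origin under the disc
- lamp_a: loose little clay oil lamp (shallow bowl 68 across, 26 high) to one side of the stand; a bystander; origin under it, on the table
- lamp_b: another loose clay oil lamp like lamp_a, on the other side of the stand; a bystander; origin under it, on the table
- grease: loose grey round pot, 60 across, 35 high, lying in front of (beyond) the stand; a bystander; origin under it, on the table

How it is judged:
On the way:
1. the valve has been brought into the upper half of the wheel (height (world z) of valve above 0.17 m), for 0.1 s.
At the end, for the whole second after the job is handed in: the valve point is within 14 mm (9 degrees) of the very top of the wheel, the wheel is at rest, every loose thing is within 30 mm of where it stood (distance between valve and top_mark below 0.014 m and angular speed of tyre below 0.05 rad/s and distance of each of spanner, gauge, lamp_a, lamp_b, grease from where it was at the start of the episode below 0.03 m); the robot touches nothing.
It fails at once if the tyre or its valve is pressed with more than 3 N (contact force between any of the fingers, the arm and tyre above 3 N).
It fails at once if a loose thing is lifted, carried or pushed more than 30 mm (distance of any of spanner, gauge, lamp_a, lamp_b, grease from where it was at the start of the episode above 0.03 m).
It also fails if it takes over 58 s, if anything falls off the work surface, if the arm or the gripper's body presses on something with over 40 N, if the wrist force passes 120 N, or if a joint passes its speed limit or range.

## Robot

A 6-joint arm with a two-finger parallel gripper is mounted at the origin on the work surface. World frame = base frame: x ahead of the robot, y to its left, z up, the work surface at z = 0. Lengths are in m, angles in rad, forces in N, time in s.
With the tool pointing down it reaches from about 0.375 to 0.975 m from the base axis. Payload 3.8 kg.
Tool frame: the origin (TCP) lies between the finger pads; the fingertips stand 19 mm ahead of it and the grasp point (between the pads) is the TCP; z points along the fingers, y is the direction in which the jaws open and shut (so a half turn about z gives the same grasp; the last joint's range is limited). The gripper opens to 85 mm and grips with 20 to 120 N. Pads are 22 mm wide; open, the fingers measure 114 mm over their backs; the gripper's body (76 mm by 85 mm) begins 54 mm behind the grasp point. The pads swing forward as they close: fully open they stand 13 mm farther back than shut.
Start: joints at [-1.181, 0.264, 1.604, -0, 1.274, -0.037], TCP at [0.279, -0.614, 0.25] pointing down, gripper open.
Joint ranges: [-2.63, 2.63], [-0.94, 2.18], [0.31, 2.57], [-1.31, 4.45], [0, 2.66], [-2.55, 2.55]. Speed limits (rad/s): [2.57, 2.57, 3.14, 3.14, 3.14, 3.14].

## Interface

Orientations are given as a unit quaternion [w, x, y, z].
In Python, from rig import env, eyes gives the robot as it stands.
- The arm moves only by the shell command python3 -m crank 'ROWS' [OPENING] [FORCE]. ROWS is JSON, a list of rows, each a list of 6 numbers: the shift along the tool's x, y, z normalised to -1 to 1, where 1 is 200 mm, then the turn, a rotation vector about the tool's x, y, z normalised to -1 to 1, where 1 is 60 degrees. In form: [[x, y, z, rx, ry, rz], ...]. A call has 1 to 8 rows; each row shifts and turns the commanded pose from where the row before left it, along the tool's axes as they then stand; what a row does not reach is not made up. A row lasts 1/10 s, in which the tool goes at most 50 mm and 8.59 degrees, less where a joint would pass 70% of its speed; a pose out of reach is approached as far as the arm can. A call with a number of a shift or a turn outside -1 to 1 is refused whole. A call with a gripper value outside its range is refused whole. OPENING is the opening, from 0 (shut) to 1 (fully open), set as the call begins (- or left out, the last holds). The fingers move at their own pace and stop on an object; FORCE is the grip in N (left out, the last holds). Time passes only in rows, so rows that do not move let the fingers close. It gives the time, the measured TCP pose, the force and the opening at its end, in the units of the state.
- env.state(): the state, without advancing time (a new reading comes with each control period).
- eyes.snapshot(name): name is "scene" or "top" or "wrist"; returns a dict with "img" (400x640x3 uint8, blue, green, red), "range_z" (400x640 float32, m along the optical axis (not along the pixel's ray), 0 where there is no reading), "fx", "fy", "cx", "cy" (pixels), "rvec" (rotation vector, rad) and "tvec" (3), from world to camera coordinates, as OpenCV has them; the wrist camera has in their place "tool_from_camera" (4x4, takes a point from camera to tool coordinates, whose origin is the TCP and whose axes are the flange's). Camera axes: x right, y down, z forward; pixel columns grow to the right and rows downward; lengths in m; the calibration is good to about 2 mm. A picture is of the moment at which its call begins: read the wrist's pose just before it.
- env.hand_in(): hands the job in, once; it reports no verdict.
The state is a dict: "clock": time; "joint_positions": joint angles; "qd": joint speeds; "joint_efforts": joint torques, N m; "position": TCP position; "eef_rot": TCP orientation; "wrist_force": force on the tool from outside, world axes, zero at the start; "wrist_torque": the same for the moment, N m; "finger_gap": finger opening in m.
Only numpy, scipy, OpenCV 4.12 (cv2) and the standard library are available. Lean on these libraries where they do the work, as an engineer would, in place of code of your own. Each camera call takes 0.05 s, during which the arm holds its last target. There are 200 camera calls.

## Working session

There is one attempt and no reset: what is moved stays moved. The work goes in short steps, Python scripts to look and compute and a shell command to move; the robot and the scene stay as the last step left them, time stands still between calls to the robot, and variables do not carry over. Pictures are saved under pics/ and viewed, about 8 in all and at most 12, crops included, and the job is handed in when it is done.

```bash
ls; mkdir -p pics; python3 - <<'E'
from rig import env, eyes
import cv2,numpy as np,pickle
s=env.state();print(s)
for n in("scene","top"):
    d=eyes.snapshot(n);cv2.imwrite(f"pics/{n}0.png",d["img"]);pickle.dump(d,open(f"{n}0.pkl","wb"))
    R=cv2.Rodrigues(np.array(d["rvec"]))[0];print(n,"cam at",-R.T@np.array(d["tvec"]).ravel(),R[2],d["fx"])
E
```

```text
pics
{'clock': 0.0, 'joint_positions': array([-1.18091912e+00,  2.64785770e-01,  1.60532807e+00, -9.77194736e-06,
        1.27372549e+00, -3.68824921e-02]), 'qd': array([ 0.00045861,  0.00042764, -0.00088879, -0.00092647, -0.00034474,
       -0.00107188]), 'joint_efforts': array([ 1.27112151e-03, -5.15115917e+01, -3.67313969e+01, -1.33430458e-04,
        1.30994007e-02,  2.54013923e-05]), 'position': array([ 0.27914806, -0.61383351,  0.24896482]), 'eef_rot': array([-1.10506414e-03,  9.77319847e-01,  2.11765567e-01, -2.01835764e-04]), 'wrist_force': array([0.2810767 , 0.71994112, 0.20671432]), 'wrist_torque': array([-0.00148774,  0.00299853,  0.06980327]), 'finger_gap': 0.08538057205189072}
scene cam at [1.2136824  0.51921566 0.74629428] [-0.65550246 -0.48214664 -0.58124963] 376.8238572469175
top cam at [0.43554712 0.04598663 1.0259175 ] [ 0.14876125 -0.01978232 -0.98867525] 368.2165300228356
```

View pics/scene0.png

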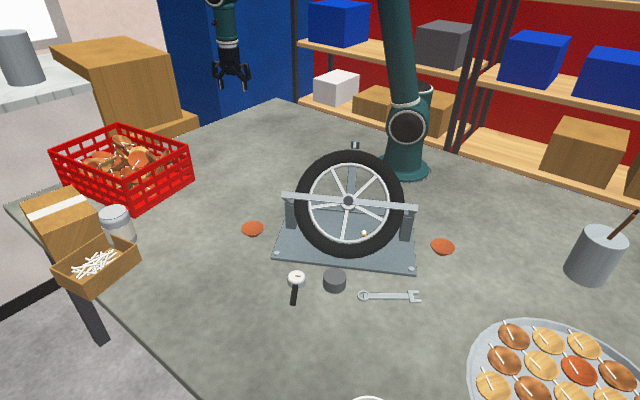

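View pics/top0.png

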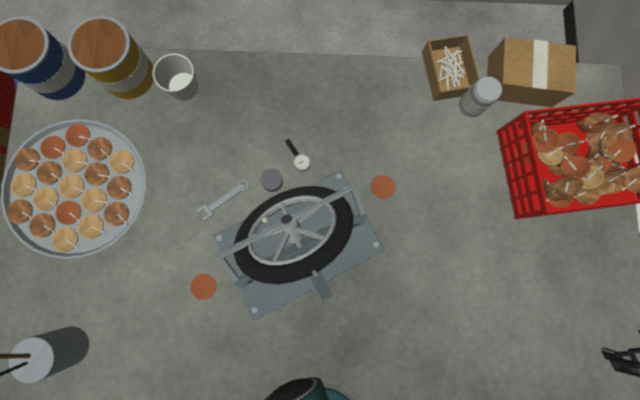

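The scene view shows the wheel's nut at about (348,201), the strap from (283,196) to (417,208), the white valve cap at (364,234) and the pointer at (355,145). In the top view the strap runs from (220,257) to (352,188), with the nut at (287,220). I'll measure these with depth and enlarge the wheel.

```bash
cat > h.py <<'E'
import numpy as np,cv2,pickle
def w(d,u,v,k=1):
    z=d["range_z"][v-k:v+k+1,u-k:u+k+1];z=np.min(z[z>0]) if (z>0).any() else np.nan
    R=cv2.Rodrigues(np.array(d["rvec"]))[0]
    return R.T@(np.array([(u-d["cx"])/d["fx"]*z,(v-d["cy"])/d["fy"]*z,z])-np.array(d["tvec"]).ravel())
def ld(n): return pickle.load(open(n+".pkl","rb"))
def proj(d,P): return cv2.projectPoints(np.atleast_2d(P).astype(float),np.array(d["rvec"]),np.array(d["tvec"]),np.array([[d["fx"],0,d["cx"]],[0,d["fy"],d["cy"]],[0,0,1]]),None)[0].reshape(-1,2)
E
python3 - <<'E'
from h import *
np.set_printoptions(precision=4,suppress=True)
s=ld("scene0");t=ld("top0")
for n,d,L in(("scene",s,[(348,201),(283,196),(417,208),(364,234),(355,145)]),("top",t,[(287,220),(225,254),(350,189),(265,220),(338,175),(376,245),(255,311),(220,239)])):
    for p in L: print(n,p,w(d,*p))
a=cv2.resize(s["img"][135:280,265:430],None,fx=4,fy=4,interpolation=2)
cv2.imwrite("pics/c1.png",a)
E
```

```text
scene (348, 201) [0.5327 0.1    0.1783]
scene (283, 196) [ 0.614  -0.0534  0.171 ]
scene (417, 208) [0.444  0.2533 0.1757]
scene (364, 234) [0.5394 0.1607 0.1028]
scene (355, 145) [0.409  0.0331 0.2692]
top (287, 220) [0.5236 0.0948 0.1892]
top (225, 254) [0.4437 0.2323 0.1824]
top (350, 189) [ 0.6009 -0.0493  0.1819]
top (265, 220) [0.5306 0.1541 0.1101]
top (338, 175) [ 0.6715 -0.0335  0.0201]
top (376, 245) [ 0.4791 -0.1404  0.0178]
top (255, 311) [0.2986 0.1804 0.0225]
top (220, 239) [0.4852 0.2839 0.0206]
```

View pics/c1.png

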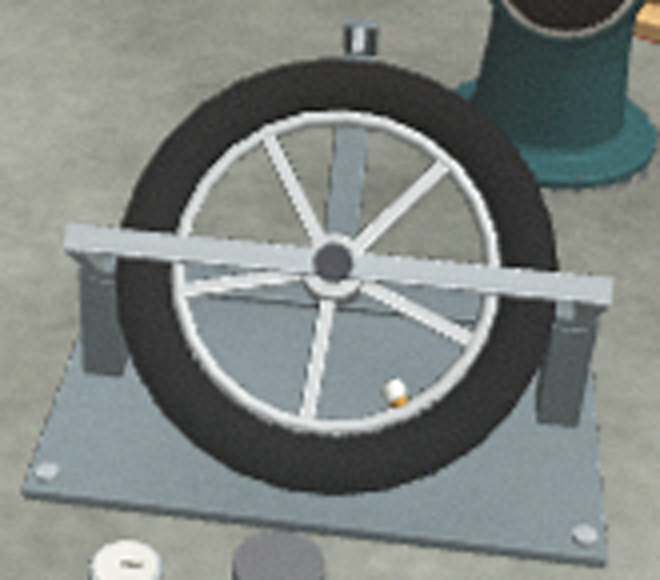

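```bash
cat >> h.py <<'E'
def frame(p):
    x,y,yaw=p[:3];xs=np.array([np.cos(yaw),np.sin(yaw),0]);ys=np.array([-np.sin(yaw),np.cos(yaw),0]);zs=np.array([0,0,1.])
    return np.array([x,y,.15]),ys,(zs-xs)/2**.5,(xs+zs)/2**.5   # hub, right, up-face, normal
def wp(p,r,phi,f):  # phi ccw from up
    h,R,U,N=frame(p);return h+r*(np.cos(phi)*U-np.sin(phi)*R)+f*N
E
python3 - <<'E'
from h import *
from scipy.optimize import least_squares
np.set_printoptions(precision=4,suppress=True)
s=ld("scene0");t=ld("top0")
c=lambda u,v:np.array([u/4+265-.4,v/4+135-.4])
d72=np.radians(72);d36=d72/2
def model(p):
    th=p[3]
    S=[wp(p,0,0,40)*0+wp(p,0,0,.040),wp(p,.090,th,.006)]+[wp(p,.103,th+d36+d72*k,.010) for k in range(5)]
    h,R,U,N=frame(p);S+=[h-.18*R+.034*N+.009*U,h+.18*R+.034*N+.009*U, wp(p,.154,0,.004)]
    return np.array(S)
obs=np.array([c(333,262),c(396,396),c(307,415)*0]+[]) if 0 else None
# th~210: spokes 246(right-low),318(up-right),30(up-left),102(left),174(bottom)
obs=np.array([c(333,262),c(396,396),c(468,340),c(445,165),c(268,135),c(185,292),c(307,415),c(68,227),c(612,280),c(360,45)])
tobs=np.array([[287,220],[265,220]])
def f(p):
    M=model(p);return np.r_[(proj(s,M)-obs).ravel(),(proj(t,M[:2])-tobs).ravel()]
r=least_squares(f,[.505,.085,.507,3.67],loss="soft_l1");print(r.x,np.degrees(r.x[2:]));print(f(r.x).reshape(-1,2))
np.save("p.npy",r.x)
p=r.x
h,R,U,N=frame(p)
print("rot",np.c_[R,-U,-N])
E
```

```text
[0.5035 0.0835 0.4992 3.7047] [ 28.6032 212.2659]
[[ 0.1398 -0.2872]
 [-0.3958 -1.5752]
 [ 1.1409  0.0605]
 [-0.0877 -0.3154]
 [ 0.1639  0.1384]
 [-0.3679 -0.5002]
 [ 0.1278  1.2187]
 [-0.0666 -1.3933]
 [ 0.4281 -0.57  ]
 [-0.1751  1.7068]
 [-0.6189 -1.5412]
 [ 0.7332  0.0703]]
rot [[-0.4787  0.6208 -0.6208]
 [ 0.878   0.3385 -0.3385]
 [ 0.     -0.7071 -0.7071]]
```

```bash
python3 -m crank '[[0,0,-0.1,0,0,-0.142],[0,0,-0.1,0,0,-0.142],[0,0,-0.1,0,0,-0.142],[0,0,-0.1,0,0,-0.142],[0,0,-0.1,0,0,-0.142],[0,0,-0.1,0,0,-0.142],[0,0,-0.1,0,0,-0.142],[0,0,-0.1,0,0,-0.142]]' 0 40
python3 -m crank '[[0,0,0,0,0,-0.142],[0,0,0,0,0,-0.142],[0,0,0,0,0,-0.142],[0.14,0.185,0,0,0,0],[0.14,0.185,0,0,0,0],[0.14,0.185,0,0,0,0],[0.14,0.185,0,0,0,0],[0.14,0.185,0,0,0,0]]'
python3 -m crank '[[0.14,0.185,0,0,0,0],[0.14,0.185,0,0,0,0],[0.14,0.185,0,0,0,0],[0.14,0.185,0,0,0,0],[0.14,0.185,0,0,0,0],[0.14,0.185,0,0,0,0],[0.14,0.185,0,0,0,0],[0.14,0.185,0,0,0,0]]'
python3 -m crank '[[0.14,0.185,0,0,0,0],[0.14,0.185,0,0,0,0],[0.14,0.185,0,0,0,0],[0.14,0.185,0,0,0,0],[0.14,0.185,0,0,0,0],[0,0,0,0,0,0]]'
cat > st.py <<'E'
from h import *
from rig import env
import sys
from scipy.spatial.transform import Rotation as Ro
np.set_printoptions(precision=4,suppress=True)
p=np.load("p.npy");h,R,U,N=frame(p);s=env.state()
q=np.array(s["eef_rot"]);T=Ro.from_quat(q[[1,2,3,0]]).as_matrix()
D=np.c_[R,-U,-N]
P=np.array(s["position"]);d=P-h
print("t",s["clock"],"pos",P,"j",s["joint_positions"],"gap",s["finger_gap"],"F",s["wrist_force"])
print("wheel coords mm right,up,front of TCP:",1e3*np.array([d@R,d@U,d@N]),"tip:",1e3*np.array([(d+.019*T[:,2])@k for k in(R,U,N)]))
print("rotvec to D (tool axes, row units, deg/60):",np.degrees(Ro.from_matrix(T.T@D).as_rotvec())/60)
for a in sys.argv[1:]:
    r,u,f=map(float,a.split(","));t=h+(r*R+u*U+(f)*N)/1e3
    print("to TCP",a,"tool shift units:",T.T@(t-P)/.2,"mm",np.linalg.norm(t-P)*1e3)
E
python3 st.py
```

```text
clock: 0.9
position: [0.2793, -0.6142, 0.4103]
eef_rot: [-0.001, 0.689, 0.725, 0.0]
wrist_force: [-0.7, -0.2, -0.1]
finger_gap: -0.0
clock: 1.7
position: [0.3767, -0.4018, 0.4096]
eef_rot: [-0.0, 0.514, 0.858, 0.0]
wrist_force: [0.9, 0.0, -0.1]
finger_gap: -0.0001
clock: 2.5
position: [0.5318, -0.0645, 0.4099]
eef_rot: [-0.0, 0.514, 0.858, -0.0]
wrist_force: [0.7, -0.5, 0.3]
finger_gap: -0.0002
clock: 3.1
position: [0.6295, 0.1494, 0.4079]
eef_rot: [-0.002, 0.511, 0.859, 0.0]
wrist_force: [0.3, -0.0, -0.7]
finger_gap: -0.0001
t 3.1 pos [0.6295 0.1494 0.4079] j [ 0.1934  0.1595  1.4454  0.0023  1.5388 -0.3037] gap -9.347003971251194e-05 F [ 0.2915 -0.0134 -0.7073]
wheel coords mm right,up,front of TCP: [ -2.3976  81.7806 282.8946] tip: [ -2.3429  68.3634 269.4418]
rotvec to D (tool axes, row units, deg/60): [ 0.7487 -0.0034 -0.0009]
```

```bash
python3 -m crank '[[0,0,0,0.125,0,0],[0,0,0,0.125,0,0],[0,0,0,0.125,0,0],[0,0,0,0.125,0,0],[0,0,0,0.125,0,0],[0,0,0,0.124,0,0],[0,0,0,0,0,0],[0,0,0,0,0,0]]'
python3 st.py 60,28,100
```

```text
clock: 3.9
position: [0.6289, 0.144, 0.408]
eef_rot: [-0.197, 0.475, 0.793, -0.328]
wrist_force: [0.4, -0.2, 1.6]
finger_gap: -0.0001
t 3.9 pos [0.6289 0.144  0.408 ] j [ 0.2665  0.6396  0.9682 -0.2116  2.296  -0.3024] gap -9.169043110600194e-05 F [ 0.3795 -0.1577  1.6014]
wheel coords mm right,up,front of TCP: [ -6.95    84.0774 280.7672] tip: [ -6.8325  84.0887 261.7676]
rotvec to D (tool axes, row units, deg/60): [-0.0006 -0.0059 -0.0047]
to TCP 60,28,100 tool shift units: [0.3305 0.2793 0.9057] mm 200.7580109033055
```

Full tilt reachable. Move to hover over the entry gap and check from the scene and wrist cameras.

```bash
python3 -m crank '[[0.066,0.056,0.181,0,0,0],[0.066,0.056,0.181,0,0,0],[0.066,0.056,0.181,0,0,0],[0.066,0.056,0.181,0,0,0],[0.066,0.056,0.181,0,0,0],[0,0,0,0,0,0],[0,0,0,0,0,0]]'
python3 st.py 60,28,12
python3 - <<'E'
from rig import env,eyes
import cv2,numpy as np
a=eyes.snapshot("scene")["img"][125:275,250:450];b=eyes.snapshot("wrist")["img"]
a=cv2.resize(a,(533,400));cv2.imwrite("pics/h1.png",np.hstack([a,cv2.resize(b[:,100:500],(267,267))]) if 0 else cv2.resize(np.hstack([a,b[:,100:500]]),(800,343)))
E
```

```text
clock: 4.6
position: [0.5195, 0.1604, 0.2452]
eef_rot: [-0.195, 0.475, 0.793, -0.327]
wrist_force: [0.8, 0.7, -0.1]
finger_gap: 0.0005
t 4.6 pos [0.5195 0.1604 0.2452] j [ 0.3246  0.5099  1.4575 -0.1266  1.9451 -0.1651] gap 0.0004526075539479801 F [ 0.8101  0.6871 -0.0725]
wheel coords mm right,up,front of TCP: [ 59.8103  31.3162 103.3016] tip: [59.902  31.2266 84.302 ]
rotvec to D (tool axes, row units, deg/60): [ 0.0045 -0.0046 -0.0057]
to TCP 60,28,12 tool shift units: [-0.0012  0.0144  0.4566] mm 91.36195739443635
```

View pics/h1.png

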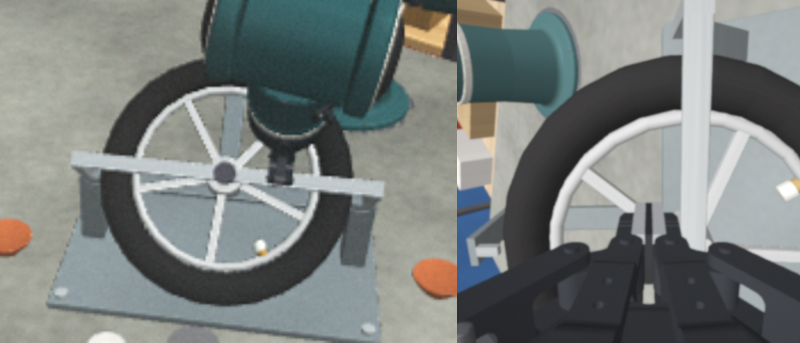

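The scene view shows the closed fingers above the upper-right sector, between the strap and the upper-right spoke. The wrist view agrees: the strap is right of the fingers, and the spoke is upper left at (610,190). Now I'll insert.

```bash
python3 -m crank '[[0.005,0.008,0.11,0,0,0],[0,0,0.11,0,0,0],[0,0,0.08,0,0,0],[0,0,0.08,0,0,0],[0,0,0.06,0,0,0],[0,0,0,0,0,0]]'
python3 st.py 60,28,12
```

```text
clock: 5.3
position: [0.4658, 0.1325, 0.1797]
eef_rot: [-0.196, 0.475, 0.793, -0.327]
wrist_force: [-1.0, 0.8, -0.9]
finger_gap: -0.0001
t 5.3 pos [0.4658 0.1325 0.1797] j [ 0.3114  0.4656  1.6541 -0.1298  1.7949 -0.1567] gap -5.7876602339754e-05 F [-1.0451  0.7979 -0.9442]
wheel coords mm right,up,front of TCP: [61.0942 27.7767 14.2444] tip: [61.2013 27.7305 -4.7553]
rotvec to D (tool axes, row units, deg/60): [ 0.0023 -0.0054 -0.0058]
to TCP 60,28,12 tool shift units: [-0.0055 -0.0011  0.0112] mm 2.5068765022364716
```

```bash
python3 -m crank '[[0,0,0.02,0,0,0],[-0.025,-0.022,0,0,0,0],[-0.025,-0.023,0,0,0,0],[-0.02,-0.022,0,0,0,0],[-0.02,-0.023,0,0,0,0],[-0.024,-0.019,0,0,0,0],[-0.024,-0.018,0,0,0,0]]'
python3 st.py 33,53,10
```

```text
clock: 6.0
position: [0.4598, 0.0983, 0.1944]
eef_rot: [-0.197, 0.475, 0.793, -0.328]
wrist_force: [1.3, 2.3, -1.1]
finger_gap: -0.0002
t 6.0 pos [0.4598 0.0983 0.1944] j [ 0.2674  0.4238  1.6854 -0.1619  1.8014 -0.1976] gap -0.00015459550609631993 F [ 1.3148  2.3191 -1.0814]
wheel coords mm right,up,front of TCP: [33.9145 53.4184  9.3197] tip: [34.0204 53.4031 -9.68  ]
rotvec to D (tool axes, row units, deg/60): [ 0.0008 -0.0053 -0.0049]
to TCP 33,53,10 tool shift units: [-0.0045  0.0021 -0.0034] mm 1.2141321555790736
```

```bash
python3 -m crank '[[-0.027,-0.013,0,0,0,0],[-0.027,-0.014,0,0,0,0],[-0.029,-0.008,0,0,0,0],[-0.029,-0.008,0,0,0,0],[-0.03,-0.003,0,0,0,0],[-0.03,-0.002,0,0,0,0],[-0.03,0.003,0,0,0,0],[-0.03,0.004,0,0,0,0]]'
python3 st.py -13,61.6,10
python3 -m crank '[[-0.029,0.009,0,0,0,0],[-0.029,0.009,0,0,0,0],[-0.026,0.014,0,0,0,0],[-0.026,0.015,0,0,0,0],[-0.023,0.019,0,0,0,0],[-0.023,0.019,0,0,0,0],[-0.019,0.022,0,0,0,0],[-0.016,0.018,0,0,0,0]]'
python3 -m crank '[[0,0,0,0,0,0],[0,0,0,0,0,0]]'
python3 st.py -54,32,10
cat > look.py <<'E'
from h import *
from rig import eyes
import sys
from scipy.optimize import minimize
p=np.load("p.npy");d=eyes.snapshot("scene");pickle.dump(d,open(sys.argv[1]+".pkl","wb"))
a=cv2.resize(d["img"][125:275,250:450],(800,600),interpolation=2);cv2.imwrite(f"pics/{sys.argv[1]}.png",a)
# white/brass valve scan: per angle, brightness along cap, only where depth agrees with model
best=[]
hsv=cv2.cvtColor(d["img"],cv2.COLOR_BGR2HSV)
for deg in np.arange(150,400,1.):
    th=np.radians(deg)
    # white cap radius 84..96, brass beyond: score = spokes brightness vs gaps
    sp=[];n=0
    for k in range(5):
        for r in np.linspace(.045,.098,12):
            P=wp(p,r,th+np.radians(36+72*k),.012);u,v=np.round(proj(d,P)[0]).astype(int)
            X=w(d,u,v,0)
            if np.isfinite(X).all() and abs((X-P)@frame(p)[3])<.02: sp.append(float(hsv[v,u,2]))
            else: sp.append(60.)
    best.append((np.mean(sp),deg))
best.sort(reverse=True);print("spoke fit mod 72:",[(round(b),a,round(a%72,1)) for b,a in best[:8]])
E
python3 look.py s1
```

```text
clock: 6.8
position: [0.477, 0.0547, 0.2002]
eef_rot: [-0.197, 0.475, 0.793, -0.328]
wrist_force: [-1.4, 3.3, 0.0]
finger_gap: 0.0002
t 6.8 pos [0.477  0.0547 0.2002] j [ 0.201   0.4264  1.6699 -0.2096  1.8037 -0.2577] gap 0.00023801084913080845 F [-1.3892  3.3076  0.0492]
wheel coords mm right,up,front of TCP: [-12.6072  61.6547   9.2847] tip: [-12.5043  61.6428  -9.715 ]
rotvec to D (tool axes, row units, deg/60): [ 0.0006 -0.0052 -0.005 ]
to TCP -13,61.6,10 tool shift units: [-0.0019  0.0003 -0.0036] mm 0.8178876043568596
clock: 7.6
position: [0.5107, 0.0293, 0.1824]
eef_rot: [-0.196, 0.475, 0.793, -0.328]
wrist_force: [-0.4, 1.4, 0.4]
finger_gap: 0.0001
clock: 7.8
position: [0.5113, 0.0294, 0.1823]
eef_rot: [-0.195, 0.475, 0.793, -0.328]
wrist_force: [0.9, -0.6, 0.8]
finger_gap: 0.0002
t 7.8 pos [0.5113 0.0294 0.1823] j [ 0.158   0.4903  1.612  -0.24    1.7874 -0.2929] gap 0.00024160441355361225 F [ 0.9091 -0.5953  0.8083]
wheel coords mm right,up,front of TCP: [-51.2073  36.2875   9.3912] tip: [-51.1292  36.2418  -9.6086]
rotvec to D (tool axes, row units, deg/60): [ 0.0023 -0.0039 -0.0057]
to TCP -54,32,10 tool shift units: [-0.0138  0.0215 -0.0031] mm 5.152926719293372
spoke fit mod 72: [(202, np.float64(398.0), np.float64(38.0)), (202, np.float64(326.0), np.float64(38.0)), (202, np.float64(254.0), np.float64(38.0)), (202, np.float64(182.0), np.float64(38.0)), (201, np.float64(397.0), np.float64(37.0)), (201, np.float64(325.0), np.float64(37.0)), (201, np.float64(253.0), np.float64(37.0)), (201, np.float64(181.0), np.float64(37.0))]
```

View pics/s1.png

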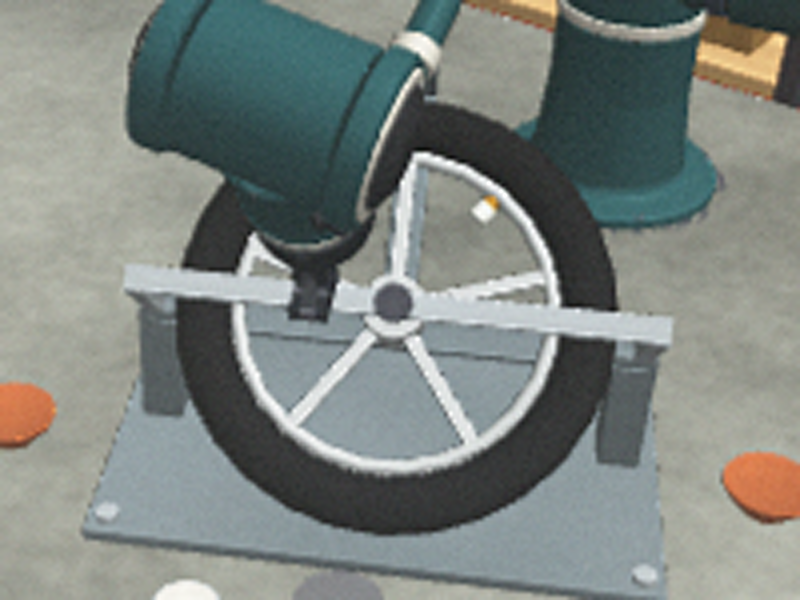

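Valve is now upper right at pixel (485,207), one spoke nearly vertical at (408,215); the angle is about 325.5°, so about 34.5° remain. Withdraw, then re-enter right of the top spoke.

```bash
python3 -m crank '[[0.008,-0.004,0,0,0,0],[0,0,-0.08,0,0,0],[0,0,-0.1,0,0,0],[0,0,-0.12,0,0,0],[0.085,-0.019,0,0,0,0],[0.085,-0.019,0,0,0,0],[0.09,-0.019,0,0,0,0],[0.09,-0.019,0,0,0,0]]'
python3 -m crank '[[0,0,0,0,0,0],[0,0,0,0,0,0]]'
python3 st.py 20,52,10; python3 look.py s2
```

```text
clock: 8.65
position: [0.502, 0.1087, 0.2358]
eef_rot: [-0.197, 0.474, 0.793, -0.329]
wrist_force: [0.1, -0.5, -0.1]
finger_gap: -0.0002
clock: 8.85
position: [0.5034, 0.108, 0.2362]
eef_rot: [-0.196, 0.474, 0.793, -0.328]
wrist_force: [0.8, 0.3, -0.7]
finger_gap: -0.0001
t 8.85 pos [0.5034 0.108  0.2362] j [ 0.2652  0.4618  1.5469 -0.17    1.8999 -0.2181] gap -0.00010742476607731982 F [ 0.7562  0.3274 -0.6991]
wheel coords mm right,up,front of TCP: [21.5585 52.6833 69.2077] tip: [21.6315 52.6688 50.2078]
rotvec to D (tool axes, row units, deg/60): [ 0.0007 -0.0037 -0.0041]
to TCP 20,52,10 tool shift units: [-0.0089  0.0032  0.296 ] mm 59.232130697281285
spoke fit mod 72: [(200, np.float64(397.0), np.float64(37.0)), (200, np.float64(325.0), np.float64(37.0)), (200, np.float64(253.0), np.float64(37.0)), (200, np.float64(181.0), np.float64(37.0)), (200, np.float64(398.0), np.float64(38.0)), (200, np.float64(326.0), np.float64(38.0)), (200, np.float64(254.0), np.float64(38.0)), (200, np.float64(182.0), np.float64(38.0))]
```

```bash
python3 -m crank '[[0,0,0.08,0,0,0],[0,0,0.08,0,0,0],[0,0,0.08,0,0,0],[0,0,0.055,0,0,0],[0,0,0,0,0,0]]'
python3 st.py
python3 -m crank '[[-0.015,0,0,0,0,0],[-0.015,0,0,0,0,0],[-0.015,0,0,0,0,0],[-0.015,0,0,0,0,0],[-0.015,0,0,0,0,0],[-0.015,0,0,0,0,0],[-0.015,0,0,0,0,0],[-0.015,0,0,0,0,0]]'
python3 -m crank '[[-0.012,0,0,0,0,0],[-0.01,0,0,0,0,0],[0,0,0,0,0,0],[0,0,0,0,0,0]]'
python3 st.py -12,52,10; python3 look.py s3
```

```text
clock: 9.4
position: [0.4661, 0.087, 0.1934]
eef_rot: [-0.197, 0.475, 0.792, -0.329]
wrist_force: [0.2, 0.1, -0.1]
finger_gap: -0.0003
t 9.4 pos [0.4661 0.087  0.1934] j [ 0.2492  0.4311  1.6782 -0.1745  1.8014 -0.2129] gap -0.0003058262926896926 F [ 0.1984  0.1433 -0.1125]
wheel coords mm right,up,front of TCP: [20.9369 52.6828  8.6671] tip: [ 21.0591  52.7173 -10.3324]
rotvec to D (tool axes, row units, deg/60): [-0.0018 -0.0061 -0.0053]
clock: 10.2
position: [0.4787, 0.0666, 0.1943]
eef_rot: [-0.196, 0.475, 0.793, -0.328]
wrist_force: [-1.4, 4.5, 0.6]
finger_gap: 0.0
clock: 10.6
position: [0.4807, 0.0622, 0.1944]
eef_rot: [-0.196, 0.475, 0.793, -0.328]
wrist_force: [-0.7, 1.0, 0.4]
finger_gap: -0.0002
t 10.6 pos [0.4807 0.0622 0.1944] j [ 0.2108  0.4413  1.6603 -0.2034  1.8001 -0.2476] gap -0.00024921281792246333 F [-0.6659  0.9991  0.4108]
wheel coords mm right,up,front of TCP: [-7.7555 52.6729 10.0544] tip: [-7.6694 52.6656 -8.9454]
rotvec to D (tool axes, row units, deg/60): [ 0.0004 -0.0043 -0.0056]
to TCP -12,52,10 tool shift units: [-0.0212  0.0035  0.0002] mm 4.2978727601417015
spoke fit mod 72: [(190, np.float64(351.0), np.float64(63.0)), (190, np.float64(279.0), np.float64(63.0)), (190, np.float64(207.0), np.float64(63.0)), (185, np.float64(350.0), np.float64(62.0)), (185, np.float64(278.0), np.float64(62.0)), (185, np.float64(206.0), np.float64(62.0)), (184, np.float64(349.0), np.float64(61.0)), (184, np.float64(277.0), np.float64(61.0))]
```

```bash
python3 -m crank '[[-0.01,0,0,0,0,0],[-0.01,0,0,0,0,0],[-0.01,0,0,0,0,0],[-0.01,0,0,0,0,0],[-0.005,0,0,0,0,0],[0,0,0,0,0,0],[0,0,0,0,0,0]]'
python3 st.py; python3 look.py s4
```

```text
clock: 11.35
position: [0.4851, 0.0546, 0.1945]
eef_rot: [-0.196, 0.475, 0.793, -0.328]
wrist_force: [-1.1, 2.3, 0.6]
finger_gap: -0.0003
t 11.35 pos [0.4851 0.0546 0.1945] j [ 0.1988  0.445   1.6545 -0.2115  1.7996 -0.2586] gap -0.0002771651592821042 F [-1.131   2.338   0.5636]
wheel coords mm right,up,front of TCP: [-16.5829  52.6316  10.3027] tip: [-16.4921  52.6109  -8.6971]
rotvec to D (tool axes, row units, deg/60): [ 0.001  -0.0046 -0.0055]
spoke fit mod 72: [(193, np.float64(360.0), np.float64(0.0)), (193, np.float64(288.0), np.float64(0.0)), (193, np.float64(216.0), np.float64(0.0)), (193, np.float64(359.0), np.float64(71.0)), (193, np.float64(287.0), np.float64(71.0)), (193, np.float64(215.0), np.float64(71.0)), (190, np.float64(358.0), np.float64(70.0)), (190, np.float64(286.0), np.float64(70.0))]
```

θ ≈ 359.3°. Back off, withdraw well clear, and verify.

```bash
python3 -m crank '[[0.012,0,0,0,0,0],[0.012,0,-0.02,0,0,0],[0,0,-0.1,0,0,0],[0,0,-0.15,0,0,0],[0,0,-0.2,0,0,0],[0,0,-0.22,0,0,0],[0,0,-0.22,0,0,0],[0,0,-0.22,0,0,0]]'
python3 -m crank '[[0,0,0,0,0,0],[0,0,0,0,0,0],[0,0,0,0,0,0]]'
python3 st.py; python3 look.py s5; python3 - <<'E'
from h import *
p=np.load("p.npy");d=ld("s5");uv=proj(d,[wp(p,.092,0,.006),wp(p,.154,0,.004)]);print("top_mark, pointer in crop px",(uv-[250,125])*4)
E
```

```text
clock: 12.2
position: [0.6243, 0.135, 0.3561]
eef_rot: [-0.196, 0.475, 0.793, -0.328]
wrist_force: [1.3, 0.6, -0.9]
finger_gap: 0.0001
clock: 12.5
position: [0.6228, 0.1343, 0.3531]
eef_rot: [-0.197, 0.474, 0.793, -0.329]
wrist_force: [0.3, 0.7, -0.7]
finger_gap: 0.0002
t 12.5 pos [0.6228 0.1343 0.3531] j [ 0.2578  0.6316  1.0781 -0.2034  2.1948 -0.287 ] gap 0.00017337165189371256 F [ 0.314   0.6895 -0.6628]
wheel coords mm right,up,front of TCP: [-12.555   52.3398 234.937 ] tip: [-12.4512  52.362  215.9373]
rotvec to D (tool axes, row units, deg/60): [-0.0011 -0.0052 -0.0048]
spoke fit mod 72: [(217, np.float64(360.0), np.float64(0.0)), (217, np.float64(288.0), np.float64(0.0)), (217, np.float64(216.0), np.float64(0.0)), (216, np.float64(359.0), np.float64(71.0)), (216, np.float64(287.0), np.float64(71.0)), (216, np.float64(215.0), np.float64(71.0)), (211, np.float64(358.0), np.float64(70.0)), (211, np.float64(286.0), np.float64(70.0))]
top_mark, pointer in crop px [[407.96596123 176.10565503]
 [417.69943508  90.22714272]]
```

View pics/s5.png

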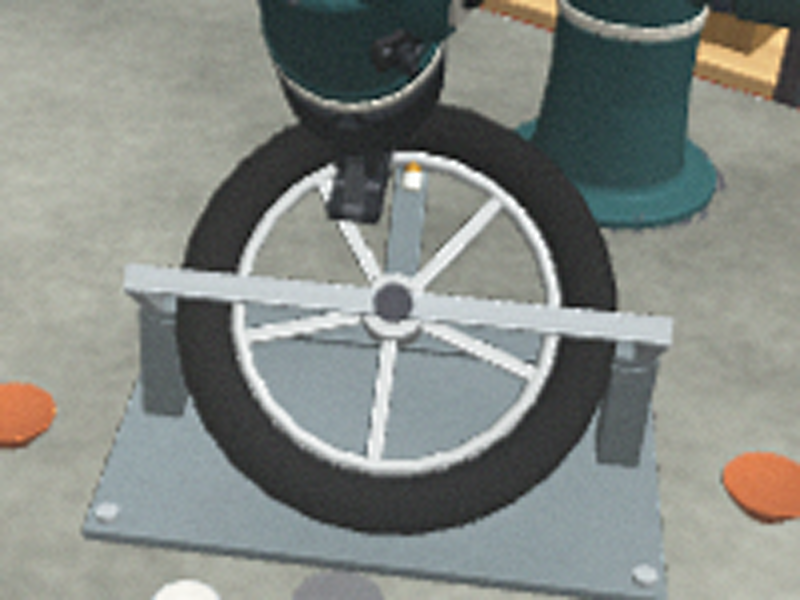

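The white cap sits at (412,176) and the predicted top mark at (408,176), so the valve is within about 3 mm. The wheel is unchanged since I withdrew, and the arm is clear, so I'm handing in.

```bash
python3 -c "
from rig import env
print(env.hand_in())"
```

```text
the job is handed in; nothing more can be done
None
```

The valve is at the top of the wheel, and I handed the job in at about 12.6 s of the 58 s allowed.

**What I did:** I found the stand and wheel from the two fixed cameras; the valve started at about 212°. With the gripper shut and square to the wheel's face, I pushed one spoke across the upper half, to about 325.5°. I then withdrew, went in behind the next spoke and pushed in small steps to about 359.5°. Last, I backed the fingers off and withdrew about 215 mm from the wheel.

**Last checks:**
- **Valve position:** the spoke fit gave 359–360°. In the final picture the cap was about 3 mm from the predicted top mark, against the 14 mm allowed.
- **Wheel at rest:** the angle was the same before and after I withdrew. I did not measure its speed separately.
- **Contact:** wrist force stayed below about 5 N in every reading I took. The fingers stayed well inside the valve and tyre by my geometry, but there was no direct reading of force on them.
- **Loose things:** the arm came nowhere near them. The final picture showed both lamps and the near edges of the gauge and grease pot. The spanner was out of that crop, and I did not re-measure any of their positions.

**One disagreement:** the fingertips acted narrower than I had estimated, so the final push went about 5 mm farther than first planned. I corrected for this from the camera.

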